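# Mount the lens on the optical rail and index its rider one hole

## Robot

A 6-joint arm with a two-finger parallel gripper is mounted at the origin on the work surface. World frame = base frame: x ahead of the robot, y to its left, z up, the work surface at z = 0. Lengths are in m, angles in degrees, forces in N, time in s.
With the tool pointing down it reaches from about 0.35 to 0.925 m from the base axis. Payload 6.4 kg.
Tool frame: the origin (TCP) lies at the very end of the fingers, on their centre line; the grasp point (between the pads) lies 19 mm behind it; z points along the fingers, y is the direction in which the jaws open and shut (so a half turn about z gives the same grasp; the last joint's range is limited). The gripper opens to 94 mm and grips with 3 to 60 N. Pads are 16 mm wide; open, the fingers measure 119 mm over their backs; the gripper's body (75 mm by 177 mm) begins 78 mm behind the grasp point.
Start: joints at [66.457, 14.043, 89.255, -0, 76.702, -9.975], TCP at [0.152, 0.632, 0.205] pointing down, gripper open.
Joint ranges: [-179.41, 179.41], [-58.25, 129.5], [7.25, 145.43], [-54.29, 234.29], [11.92, 165.04], [-157.13, 157.13]. Speed limits (degrees/s): [147.25, 147.25, 180, 180, 180, 180].

## Interface

Orientations are given as [roll, pitch, yaw] about the fixed x, y, z axes, in that order (R = Rz(yaw) Ry(pitch) Rx(roll)).
In Python, from bench import env, capture, get_calibration, masks_of, place_of gives the robot as it stands.
- The arm moves only by the shell command python3 -m pendant 'ROWS' [FORCE]. ROWS is a JSON object of lists of equal length, an entry for each row: "linear": the shift along the tool's x, y, z in cm, a list of three; "delta_rot": the turn, a rotation vector about the tool's x, y, z in degrees, a list of three; "gripper": the opening, from -1 (shut) to 1 (fully open). A call has 1 to 5 rows; each row is the pose to reach, as a shift and turn from the pose commanded when the call began, along the tool's axes at that moment; what a row does not reach only later rows make up. A row lasts 1/12 s, in which the tool goes at most 41.7 mm and 7.16 degrees, less where a joint would pass 70% of its speed; a pose out of reach is approached as far as the arm can. A call with a gripper value outside its range is refused whole. The fingers move at their own pace and stop on an object; FORCE is the grip in N (left out, the last holds). Time passes only in rows, so rows that repeat a pose let the fingers close. It gives the time, the measured TCP pose, the force and the opening at its end, in the units of the state.
- env.read_state(): the state, without advancing time (a new reading comes with each control period).
- capture(name): name is "scene" or "top" or "wrist"; returns the picture (420x560x3 uint8, red, green, blue); there is no depth.
- get_calibration(name): a dict with "fovy" (degrees; the focal length in pixels is half the picture's height over the tangent of half this angle, whatever the lens; pixels are square), "cx", "cy" (the principal point, pixels), "world_from_camera" (4x4, takes a point from camera to world coordinates). Camera axes: x right, y up, looking along -z (the intrinsics and any distortion apply to the point x, -y, -z); pixel columns grow to the right and rows downward; lengths in m; the calibration is good to about 2 mm. The wrist camera is an equidistant fisheye: a pixel r from the principal point sees the ray r / f radians off the axis. A picture is of the moment at which its call begins: read the wrist's pose just before it. get_calibration takes no time and is no camera call; for the wrist camera it gives the pose at the moment of the call.
- env.finish_job(): hands the job in, once; it reports no verdict.
Trained networks look in the newest picture that a camera, given by its name, has taken for a name from the list of things; names that differ only in an ending like _2 or _b are one class to them, and where a whole thing is asked for, a point or a joint stands for the part that bears it (a point fixed in the world has none). Each returns a list of dicts, best first, with "score" (0 to 1); they miss things now and then, are a little off and sometimes report something else, mostly with a low value. They report only what shows in the picture. A call takes as long as a camera call. They do not tell look-alikes from the thing itself.
- masks_of(name, camera): "mask" (420x560 bool, what is visible of it) and "box" ([left, top, right, bottom] in pixels, round what is visible of it).
- place_of(name, camera): "point" ([row, column] in pixels: a listed point, or the origin of a listed thing).
The state is a dict: "time_s": time; "q": joint angles; "dq": joint speeds; "tau": joint torques, N m; "eef_pos": TCP position; "ee_rot": TCP orientation; "force": force on the tool from outside, world axes, zero at the start; "wrist_torque": the same for the moment, N m; "finger_gap": opening from 0.0 (shut) to 1.0 (fully open).
Only numpy, scipy, OpenCV 4.12 (cv2) and the standard library are available. Lean on these libraries where they do the work, as an engineer would, in place of code of your own. Each camera call takes 0.05 s, during which the arm holds its last target.

## Task

Lift the post with the square lens plate out of the rack and stand it in the post holder of the rail's rider, its collar down on the holder, the lens facing squarely along the rail, and let go of it. Then pull the rider's black lock knob up, slide the rider to the very next hole towards the white screen, and push the knob fully down so that the pin is home there. Finish while still holding the knob down with the gripper, so that the clamp screw can be tightened, and leave everything else where it is.

Things in the scene. Friction and masses are not known exactly. Their poses are not given: they have to be found in the camera images.
- lens_center (a point): Centre of a square dark metal lens plate (40 x 40 mm, 14 thick, round glass in it) on a steel post, loose, about 140 g. Post 12 mm thick, tapered foot 83 mm below this point; collar (23 mm across) with its underside 43 mm below. x = lens axis, y = across the plate's width (grip its edges, 40 mm apart), z = up. Starts upright in either hole of the rack, collar on the rack's top.
- lens_collar (a point): Point on the axis of the lens post at the underside of its collar, 43 mm below lens_center. When the post is seated this point coincides with holder_mouth.
- pinhole_center (a point): Bystander: centre of the round mount (42 mm across, 12 mm thick) on the other post, the same post and collar, standing in the rack's other hole. Leave it there.
- rack: Grey plastic block, 70 (x) x 170 (y) x 45 mm high, fixed to the bench, origin at the centre of its underside. Two upright 15 mm through holes at y = +45 and -45 mm; the lens post may be in either. A post comes straight up out of it, 40 mm of it being inside.
- rail: Aluminium optical rail fixed to the bench, 120 mm wide (x), 400 long (y), 32 high; origin at the centre of its underside. The rider slides along its y. Index holes, 10.5 mm across, 40 mm apart, lie in a row along its edge nearest the robot (x = -50 mm), at y = 0, +-40, +-80 .. mm.
- rider (a joint): Rider position along the rail's +y, m: 0 in its first hole, next holes at +-0.040, ends +-0.085; 1.2 mm play in a hole, 2 N friction with the pin out. The rider is a grey saddle plate, 70 mm along the rail, 152 across, top 46 mm above the bench, with the post holder at rail x = +45 mm and the lock knob at rail x = -50 mm, both at the middle of its 70 mm.
- holder_mouth (a point): Centre of the top rim of the rider's post holder, an upright aluminium tube, 26 mm outside, 15 mm bore, 45 mm high; rim 91 mm above the bench. Axes parallel to the rail's. The post goes straight down into it until the collar rests on the rim.
- plunger (a joint): Lift of the sprung lock pin, m: 0 = home, 8 mm deep in its hole; above 0.008 its round tip is clear of the rail; stop at 0.014. Lifting takes 3 N at first, 10 N at the stop. It is stiff: let go over a hole, its spring brings it only to 2 or 3 mm from home; a push of a few N does the rest. Between holes the tip rides on the rail.
- lock_knob: Black knurled lock knob on the plunger, an upright cylinder 25 mm across and 24 high, origin at its centre, 80 mm above the bench with the pin home. It rises with the plunger and moves with the rider, whose plate is 34 mm below; under the knob is a steel barrel 18 mm across, its top 14 mm below this point. One grip serves to pull, slide and push.
- screen: White screen in a black frame, a thin square upright plate (84 mm) on a foot, fixed on the rail near one of its ends, 45 mm behind the rail's middle line and 165 mm along it from the middle; which end varies. Origin at the foot's underside, 32 mm above the bench; top 144 mm above that.
- lamp: LED lamp with round finned heat sink and opal dome (48 mm across) on the same kind of foot at the rail's other end. Origin at the foot's underside, 32 mm above the bench; top 124 mm above that. Fixed.
- flask: Bystander: clear culture flask lying flat, 115 x 52 x 24 mm, origin at its underside.
- tip_box: Bystander: blue pipette tip box with a clear lid, 84 x 120 x 62 mm, origin at the centre of its underside.
- stain_bottle: Bystander: small amber bottle, 48 mm across, 85 mm high, origin at its underside.
- dish: Bystander: round clear culture dish, 56 mm across, 16 mm high, origin at its underside.
- marker: Bystander: marker pen lying down, 127 mm long along its y, 12 mm thick, origin under its middle.
- lens_tissue: Bystander: flat pack of lens tissue, 100 x 68 x 12 mm, origin at the centre of its underside.
- screwdriver: Bystander: screwdriver lying down, 170 mm long along its x, origin at its underside.
Not all that is in view belongs to the job. What is shaped like the part that bears lens_center but purple or yellow is not meant.

How it is judged (in metres and radians):
On the way, in this order (a step that is already met when the one before it is completed fails the run):
1. the lens post stands in the rider's holder, collar on the rim, lens facing along the rail, let go, with the rider still in its first hole (distance between lens_collar and holder_mouth below 0.004 m and angle between lens_center's own z axis and vertical below 0.06 rad and angle between the x axis of lens_center and the y axis of rail, either way round below 0.2 rad and value of joint rider between -0.0025 and 0.0025 m and contact force between the fingers and lens_post below 0.1 N), for 0.2 s.
2. the lock knob is pulled up until the pin is clear of the first hole (value of joint plunger above 0.008 m and value of joint rider between -0.0025 and 0.0025 m), for 0.1 s.
At the end, for the whole second after the job is handed in: Rider 40 mm from its first hole towards the screen (within 2.5 mm), pin within 1.5 mm of home, fingers holding or pressing the knob with over 2 N, lens post still seated: collar within 4 mm of the rim's centre, upright within 0.06 rad, lens axis along the rail within 0.2 rad (distance between lens_collar and holder_mouth below 0.004 m and angle between lens_center's own z axis and vertical below 0.06 rad and angle between the x axis of lens_center and the y axis of rail, either way round below 0.2 rad and value of joint plunger below 0.0015 m and contact force between the fingers and lock_knob above 2 N and ((y of screen in the frame of rail above 0 m and value of joint rider between 0.0375 and 0.0425 m) or (y of screen in the frame of rail below 0 m and value of joint rider between -0.0425 and -0.0375 m))); the arm keeps its last pose, push and grip.
It fails at once if a bystander is moved more than 30 mm or the other post is lifted or knocked out of the rack (distance of pinhole_center from where it was at the start of the episode above 0.015 m or distance of any of flask, tip_box, stain_bottle, dish, marker, lens_tissue, screwdriver from where it was at the start of the episode above 0.03 m).
It also fails if it takes over 54 s, if anything falls off the work surface, if the arm or the gripper's body presses on something with over 40 N, if the wrist force passes 120 N, or if a joint passes its speed limit or range.

## Working session

There is one attempt and no reset: what is moved stays moved. The work goes in short steps, Python scripts to look and compute and a shell command to move; the robot and the scene stay as the last step left them, time stands still between calls to the robot, and variables do not carry over. Pictures are saved under pics/ and viewed, and the job is handed in when it is done.

```bash
ls; mkdir -p pics
python3 - <<'E'
from bench import env,capture,get_calibration
import cv2
print(env.read_state())
for n in("scene","top","wrist"):
    c=get_calibration(n);print(n,c)
    cv2.imwrite(f"pics/{n}0.png",capture(n)[:,:,::-1])
E
```

```text
pics
{'time_s': 0.0, 'q': array([ 6.64586072e+01,  1.40817001e+01,  8.93228020e+01, -9.22615607e-04,
        7.67005066e+01, -9.97706861e+00]), 'dq': array([ 0.02722021,  0.05075241, -0.07853105,  0.10888164, -0.04439591,
        0.05957858]), 'tau': array([-8.00216312e-04, -4.15831518e+01, -3.14601552e+01,  6.84142741e-02,
        3.31747241e-02, -1.46700563e-04]), 'eef_pos': array([0.15223275, 0.63132461, 0.20439214]), 'ee_rot': array([-1.79896424e+02, -1.73092571e-02,  1.66435873e+02]), 'force': array([-0.10676182,  0.16448415, -0.31108725]), 'wrist_torque': array([ 0.04736581, -0.05181627, -0.04713115]), 'finger_gap': 0.9990878444434925}
scene {'fovy': 51.897377966116615, 'cx': 280.4977314672052, 'cy': 207.3381850965751, 'world_from_camera': array([[-0.86706037, -0.41663272,  0.27317301,  0.87300253],
       [ 0.49801567, -0.70978574,  0.49818129,  0.49390108],
       [-0.01366432,  0.56799769,  0.82291671,  0.94538166],
       [ 0.        ,  0.        ,  0.        ,  1.        ]])}
top {'fovy': 53.66009561124104, 'cx': 278.95527164373, 'cy': 212.59836793009313, 'world_from_camera': array([[-0.00517295,  0.99782042, -0.06578483,  0.480535  ],
       [-0.99993043, -0.00446404,  0.01091862, -0.04215053],
       [ 0.01060115,  0.06583673,  0.99777409,  1.3034973 ],
       [ 0.        ,  0.        ,  0.        ,  1.        ]])}
wrist {'fovy': 65.70646984690485, 'cx': 279.16248843798724, 'cy': 210.9702587612932, 'world_from_camera': array([[ 0.23485679, -0.93279074, -0.273393  ,  0.07225803],
       [ 0.97202802,  0.22481017,  0.06798468,  0.65172083],
       [-0.00195395, -0.28171232,  0.95949693,  0.38426894],
       [ 0.        ,  0.        ,  0.        ,  1.        ]])}
```

View pics/scene0.png

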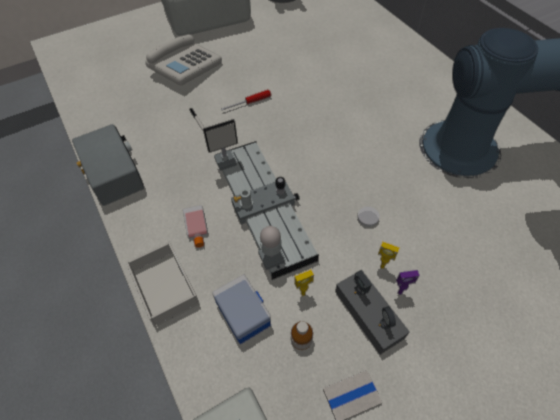

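View pics/top0.png

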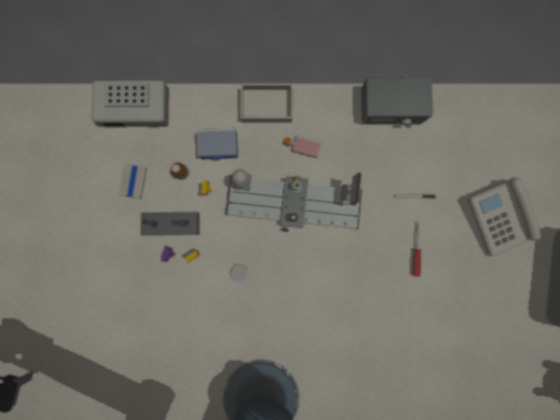

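View pics/wrist0.png

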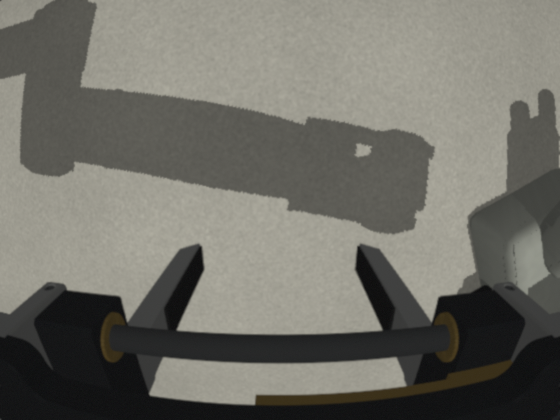

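```bash
cat > h.py <<'E'
import numpy as np,cv2
from bench import env,capture,get_calibration,masks_of,place_of
def ray(cal,r,c,fish=False):
    f=210/np.tan(np.radians(cal['fovy']/2)); T=cal['world_from_camera']
    u,v=(c-cal['cx']),(r-cal['cy'])
    if fish:
        rr=np.hypot(u,v);th=rr/f
        d=np.array([np.sin(th)*u/rr,-np.sin(th)*v/rr,-np.cos(th)]) if rr>0 else np.array([0,0,-1.])
    else: d=np.array([u/f,-v/f,-1]);d/=np.linalg.norm(d)
    return T[:3,3],T[:3,:3]@d
def atz(cal,r,c,z,fish=False):
    o,d=ray(cal,r,c,fish); return o+d*(z-o[2])/d[2]
def tri(rs):
    A=np.zeros((3,3));b=np.zeros(3)
    for o,d in rs:
        P=np.eye(3)-np.outer(d,d);A+=P;b+=P@o
    x=np.linalg.solve(A,b); return x,[np.linalg.norm((np.eye(3)-np.outer(d,d))@(x-o))for o,d in rs]
def proj(cal,p,fish=False):
    f=210/np.tan(np.radians(cal['fovy']/2));T=cal['world_from_camera']
    q=T[:3,:3].T@(np.asarray(p)-T[:3,3]);x,y,z=q[0],-q[1],-q[2]
    if fish:
        rr=np.hypot(x,y);th=np.arctan2(rr,z);return cal['cy']+f*th*y/rr,cal['cx']+f*th*x/rr
    return cal['cy']+f*y/z,cal['cx']+f*x/z
E
python3 - <<'E'
from h import *
t=capture("top")[:,:,::-1];s=capture("scene")[:,:,::-1]
a=cv2.resize(t[160:270,130:370],None,fx=3.3,fy=3.3,interpolation=cv2.INTER_CUBIC)
b=cv2.resize(s[130:350,200:430],None,fx=2.7,fy=2.7,interpolation=cv2.INTER_CUBIC)
cv2.imwrite("pics/t1.png",a);cv2.imwrite("pics/s1.png",b)
C={n:get_calibration(n) for n in("top","scene")}
for n in ["lens_center","lens_collar","pinhole_center","holder_mouth","lock_knob","rail","rack","screen","lamp","rider"]:
    R=[]
    for c in C:
        L=place_of(n,c); print(n,c,[(round(x['score'],2),np.round(x['point'],1).tolist())for x in L[:4]])
        if L:R.append(ray(C[c],*L[0]['point']))
    if len(R)==2: x,e=tri(R);print('   ',np.round(x,4),np.round(e,4))
E
```

```text
lens_center top [(0.58, [221.9, 182.9]), (0.51, [185.5, 203.7]), (0.46, [257.5, 191.9]), (0.46, [252.7, 168.5])]
lens_center scene [(0.88, [276.5, 405.1]), (0.76, [281.5, 301.7]), (0.58, [254.5, 390.0]), (0.55, [281.3, 364.8])]
    [0.503  0.2497 0.1359] [0.0453 0.0453]
lens_collar top [(0.67, [185.8, 206.6]), (0.66, [223.4, 184.3]), (0.64, [256.2, 193.0]), (0.54, [253.4, 169.0])]
lens_collar scene [(0.78, [284.3, 300.4]), (0.75, [284.1, 404.5]), (0.74, [257.7, 384.5]), (0.57, [227.8, 197.2])]
    [0.6444 0.161  0.0617] [0.0004 0.0004]
pinhole_center top [(0.66, [182.6, 241.0]), (0.64, [222.8, 146.4])]
pinhole_center scene [(0.63, [317.2, 385.6])]
    [0.5888 0.1856 0.0424] [0.1429 0.1429]
holder_mouth top [(0.89, [184.8, 293.9]), (0.63, [223.7, 150.1])]
holder_mouth scene [(0.88, [190.2, 251.4])]
    [ 0.6352 -0.096   0.1082] [0.0055 0.0055]
lock_knob top [(0.48, [218.2, 293.8])]
lock_knob scene [(0.58, [184.5, 277.1]), (0.18, [164.9, 225.6])]
    [ 0.5491 -0.1025  0.0652] [0.0046 0.0046]
rail top [(0.82, [203.0, 292.6])]
rail scene [(0.72, [207.9, 260.0])]
    [ 0.6017 -0.1028 -0.0027] [0.0057 0.0057]
rack top [(0.85, [224.8, 170.6]), (0.4, [247.7, 414.2])]
rack scene []
screen top [(0.84, [192.1, 350.2])]
screen scene [(0.78, [167.1, 227.7])]
    [ 0.6249 -0.2784  0.0015] [0.0062 0.0062]
lamp top [(0.75, [184.8, 240.7]), (0.27, [190.4, 347.4])]
lamp scene [(0.82, [258.7, 272.7]), (0.58, [123.5, 200.2])]
    [0.6549 0.0596 0.0258] [0.004 0.004]Traceback (most recent call last):
  File "<stdin>", line 10, in <module>
ValueError: it knows: dish, flask, holder_mouth, lamp, lens_center, lens_collar, lens_tissue, lock_knob, marker, pinhole_center, rack, rail, screen, screwdriver, stain_bottle, tip_box
```

View pics/t1.png

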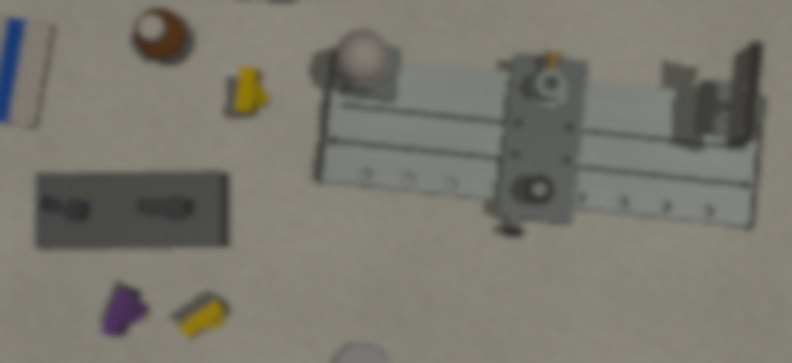

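View pics/s1.png

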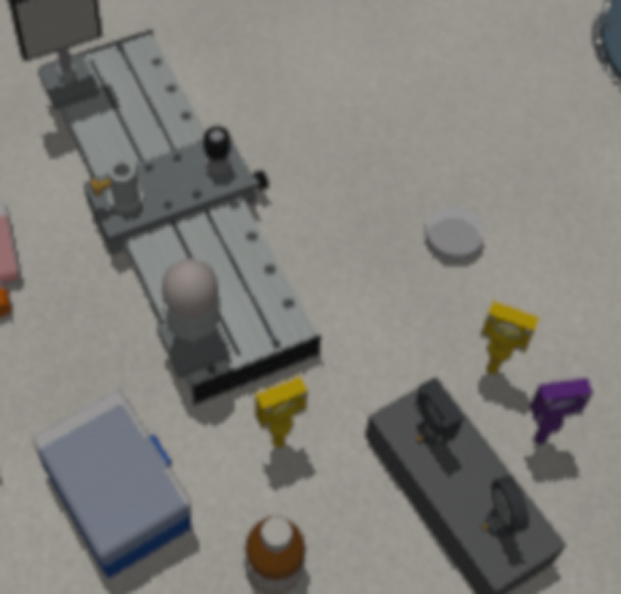

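Run:
```python
from h import *
C={n:get_calibration(n) for n in("top","scene")}
print("lens",tri([ray(C['top'],221.9,182.9),ray(C['scene'],281.3,364.8)]))
print("pin",tri([ray(C['top'],222.8,146.4),ray(C['scene'],317.2,385.6)]))
print("rack@45",atz(C['top'],223,170.6,0.045))
# rail direction via holes in crop t1
for p in[(366,172),(451,182),(581,197),(710,211)]:
    print(atz(C['top'],160+p[1]/3.3,130+p[0]/3.3,0.032))
print("knob@92",atz(C['top'],160+188/3.3,130+540/3.3,0.092),"mouth",atz(C['top'],160+85/3.3,130+550/3.3,0.091))
s=env.read_state();print(s['time_s'])
```

```text
lens (array([0.53083995, 0.22994354, 0.08385076]), [np.float64(0.00536926128319643), np.float64(0.005369261283196573)])
pin (array([0.53669271, 0.32557439, 0.09467513]), [np.float64(0.005931858907599509), np.float64(0.005931858907599442)])
rack@45 [0.53344796 0.27197932 0.045     ]
[0.56635519 0.06060344 0.032     ]
[ 0.55668781 -0.01833197  0.032     ]
[ 0.54216949 -0.13911351  0.032     ]
[ 0.52857755 -0.25904709  0.032     ]
knob@92 [ 0.5474116  -0.09826419  0.092     ] mouth [ 0.63934643 -0.10791526  0.091     ]
1.15
```

```bash
cat >> h.py <<'E'
from scipy.spatial.transform import Rotation as Ro
def go(p,yaw,rp=(180,0)):
    s=env.read_state();R=Ro.from_euler('xyz',s['ee_rot'],degrees=True)
    d=R.inv().apply(np.array(p)-s['eef_pos'])*100
    rv=(R.inv()*Ro.from_euler('xyz',[rp[0],rp[1],yaw],degrees=True)).as_rotvec(degrees=True)
    n=max(np.linalg.norm(d)/4.17,np.linalg.norm(rv)/7.16)
    print("t%.2f lin"%s['time_s'],np.round(d,2),"rot",np.round(rv,2),"rows %.1f"%n,"F",np.round(s['force'],1),"gap",round(s['finger_gap'],3))
E
python3 -c "
from h import *
go([0.53,0.25,0.26],90)"
```

```text
t1.15 lin [-45.66 -28.27  -5.45] rot [ 0.   -0.   76.43] rows 12.9 F [ 0.5 -0.1  0.3] gap 1.003
```

```bash
python3 -m pendant '{"linear":[[-3.5,-2.2,-0.5],[-7,-4.4,-1],[-10.5,-6.6,-2],[-14,-8.8,-3],[-17.5,-11,-4]],"delta_rot":[[0,0,6],[0,0,12],[0,0,18],[0,0,24],[0,0,30]],"gripper":[1,1,1,1,1]}'
python3 -c "
from h import *
go([0.53,0.25,0.26],90)"
```

```text
time_s: 1.57
eef_pos: [0.2959, 0.4842, 0.2453]
ee_rot: [180.0, 0.0, 136.2]
force: [1.4, 0.2, -0.1]
finger_gap: 1.002
t1.57 lin [-33.11  -0.68  -1.47] rot [1.000e-02 0.000e+00 4.617e+01] rows 7.9 F [ 1.4  0.2 -0.1] gap 1.002
```

```bash
python3 -m pendant '{"linear":[[-4.1,-0.1,-0.5],[-8.2,-0.2,-1],[-12.3,-0.3,-1.5],[-16.4,-0.4,-1.5],[-20.5,-0.5,-1.5]],"delta_rot":[[0,0,6],[0,0,12],[0,0,18],[0,0,24],[0,0,30]],"gripper":[1,1,1,1,1]}'
python3 -c "
from h import *
go([0.53,0.25,0.26],90)"
```

```text
time_s: 1.98
eef_pos: [0.4414, 0.3393, 0.2607]
ee_rot: [179.9, -0.0, 106.1]
force: [1.0, 0.1, 0.1]
finger_gap: 1.002
t1.98 lin [-11.04   6.03   0.07] rot [ 0.08 -0.03 16.14] rows 3.0 F [1.  0.1 0.1] gap 1.002
```

```bash
python3 -m pendant '{"linear":[[-4,2,0],[-8,4,0],[-11,6,0],[-11,6,0]],"delta_rot":[[0,0,6],[0,0,12],[0,0,16],[0,0,16]],"gripper":[1,1,1,1]}'
python3 - <<'E'
from h import *
c=get_calibration("wrist");im=capture("wrist");cv2.imwrite("pics/w1.png",im[:,:,::-1])
for n in ["lens_center","lens_collar","pinhole_center","rack"]:
    print(n,[(round(x['score'],2),np.round(x['point'],1).tolist())for x in place_of(n,"wrist")[:4]])
    if n!="lens_collar": print([(round(x['score'],2),x['box']) for x in masks_of(n,"wrist")[:4]])
go([0.53,0.25,0.26],90)
E
```

```text
time_s: 2.32
eef_pos: [0.5329, 0.2475, 0.2598]
ee_rot: [179.9, 0.1, 89.9]
force: [-0.5, -0.4, 0.5]
finger_gap: 0.999
lens_center [(0.96, [171.8, 196.0]), (0.92, [233.5, 196.9]), (0.63, [262.3, 363.4]), (0.63, [249.9, 431.1])]
[(0.96, [173.6, 158.2, 217.7, 188.6]), (0.79, [344.5, 236.8, 361.0, 272.1]), (0.61, [272.9, 184.9, 292.2, 229.0]), (0.61, [179.0, 209.7, 216.1, 253.7])]
lens_collar [(0.89, [223.1, 201.6]), (0.85, [165.6, 205.0]), (0.8, [246.1, 356.0]), (0.68, [195.0, 281.2])]
pinhole_center [(0.57, [126.1, 283.5])]
[(0.62, [272.8, 105.8, 291.1, 144.3])]
rack [(0.82, [154.8, 277.9])]
[(0.91, [252.4, 89.6, 305.8, 227.6])]
t2.72 lin [-0.34  0.21 -0.  ] rot [ 0.01 -0.01  0.57] rows 0.1 F [0.6 0.1 0.1] gap 1.0
```

View pics/w1.png

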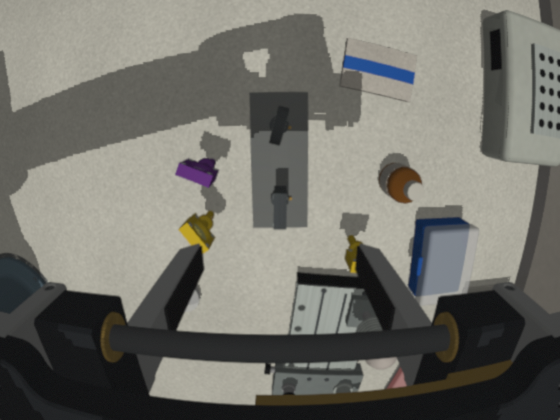

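Run:
```python
from h import *
c=get_calibration("wrist");im=capture("wrist")
cv2.imwrite("pics/w1c.png",cv2.resize(im[85:240,235:325,::-1],None,fx=3.8,fy=3.8,interpolation=cv2.INTER_CUBIC))
for r,cc,z in[(183,281.5,.108),(192,281,.088),(125,280,.088)]: print(atz(c,r,cc,z,True))
```

```text
[0.53015358 0.26928515 0.108     ]
[0.52988757 0.25501976 0.088     ]
[0.52803765 0.32890075 0.088     ]
```

View pics/w1c.png

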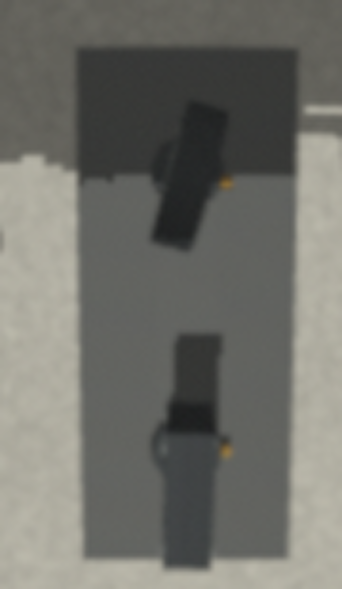

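Run:
```python
from h import *
im=capture("scene")
cv2.imwrite("pics/s2c.png",cv2.resize(im[255:350,325:420,::-1],None,fx=6,fy=6,interpolation=cv2.INTER_CUBIC))
```

```text
(no output)
```

View pics/s2c.png

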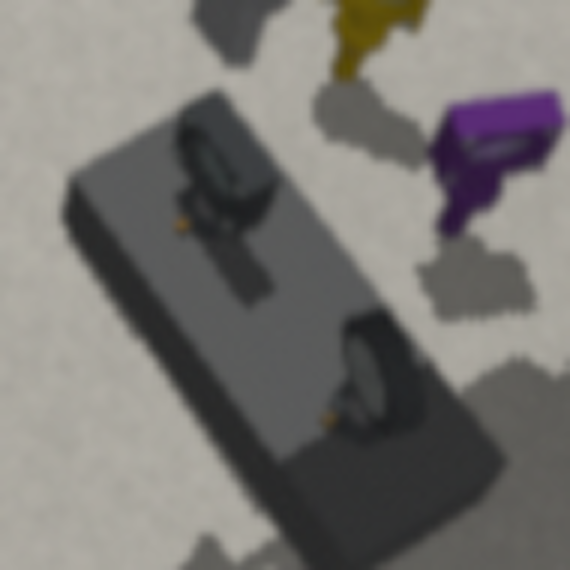

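Run:
```python
from h import *
c=get_calibration("wrist")
P=[]
for p in[(77,47),(298,47),(288,558),(84,558)]:
    P.append(atz(c,85+p[1]/3.8,235+p[0]/3.8,.045,True))
P=np.array(P);print(np.round(P,4));m=P.mean(0);print(m, np.linalg.norm(P[0]-P[3]),np.linalg.norm(P[1]-P[2]),np.linalg.norm(P[0]-P[1]),np.linalg.norm(P[3]-P[2]))
ax=(P[0]+P[1]-P[2]-P[3]);ax/=np.linalg.norm(ax);print("holes",m-ax*.045,m+ax*.045,"yaw",np.degrees(np.arctan2(-ax[0],ax[1])))
# plate top ends
for p in[(190,434),(187,567),(205,104),(171,247)]: print(atz(c,85+p[1]/3.8,235+p[0]/3.8,.108,True))
```

```text
[[0.4986 0.3612 0.045 ]
 [0.5681 0.3621 0.045 ]
 [0.5696 0.1923 0.045 ]
 [0.5001 0.1917 0.045 ]]
[0.53412471 0.27679515 0.045     ] 0.16953810383848125 0.16982790183302596 0.06950207624586946 0.0695208740008997
holes [0.53452866 0.23179696 0.045     ] [0.53372075 0.32179333 0.045     ] yaw 0.514337861098441
[0.53430767 0.25159998 0.108     ]
[0.53400744 0.21231739 0.108     ]
[0.53718588 0.34203328 0.108     ]
[0.52855066 0.30342516 0.108     ]
```

```bash
python3 -c "
from h import *
go([0.5342,0.232,0.15],0)"
python3 -m pendant '{"linear":[[-0.3,0,1],[-0.6,0,2],[-1,0,4],[-1.5,0,6],[-1.5,0,8]],"delta_rot":[[0,0,7],[0,0,14],[0,0,21],[0,0,28],[0,0,35]],"gripper":[0.4,0.4,0.4,0.4,0.4]}'
python3 -c "
from h import *
go([0.5342,0.232,0.15],0)"
```

```text
t2.82 lin [-2.12  0.58 11.  ] rot [ 1.000e-02 -1.000e-02  9.053e+01] rows 12.6 F [0.9 0.2 0.8] gap 0.997
time_s: 3.23
eef_pos: [0.5288, 0.2372, 0.1794]
ee_rot: [180.0, -0.0, 55.1]
force: [-0.1, -0.2, 0.1]
finger_gap: 0.71
t3.23 lin [-0.12  0.74  2.94] rot [ 3.000e-02 -5.000e-02  5.511e+01] rows 7.7 F [-0.1 -0.2  0.1] gap 0.71
```

```bash
python3 -m pendant '{"linear":[[0,0.2,0.5],[0,0.4,1],[0,0.7,1.5],[0,0.7,2],[-0.1,0.7,2]],"delta_rot":[[0,0,7],[0,0,14],[0,0,21],[0,0,28],[0,0,35]],"gripper":[0.4,0.4,0.4,0.4,0.4]}'
python3 -c "
from h import *
go([0.5342,0.232,0.15],0)"
```

```text
time_s: 3.65
eef_pos: [0.5333, 0.2327, 0.1587]
ee_rot: [-180.0, 0.1, 20.1]
force: [0.8, -0.3, -1.1]
finger_gap: 0.699
t3.65 lin [0.06 0.09 0.87] rot [ 0.    0.1  20.13] rows 2.8 F [ 0.8 -0.3 -1.1] gap 0.699
```

```bash
python3 -m pendant '{"linear":[[0,0,0],[0,0.1,0],[0,0.1,0],[0,0.1,0]],"delta_rot":[[0,0,7],[0,0,14],[0,0,20.1],[0,0,20.1]],"gripper":[0.4,0.4,0.4,0.4]}'
python3 - <<'E'
from h import *
c=get_calibration("wrist");im=capture("wrist");cv2.imwrite("pics/w2.png",im[:,:,::-1])
go([0.5342,0.232,0.069],0)
print(proj(c,[.5342,.232,.108],True))
E
```

```text
time_s: 3.98
eef_pos: [0.5342, 0.2319, 0.1599]
ee_rot: [-180.0, -0.0, 0.3]
force: [-0.2, -0.1, 0.7]
finger_gap: 0.701
t4.03 lin [-0.   -0.01  9.09] rot [-0.  -0.   0.5] rows 2.2 F [ 0.3 -0.4  0.2] gap 0.699
(np.float64(229.2489988713477), np.float64(279.93512657862175))
```

View pics/w2.png

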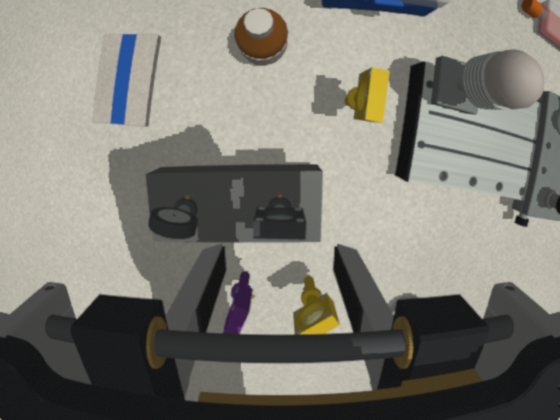

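```bash
python3 -m pendant '{"linear":[[0,0,3.5],[0,0,7],[0,0,9.1],[0,0,9.1],[0,0,9.1]],"delta_rot":[[0,0,0],[0,0,0],[0,0,0],[0,0,0],[0,0,0]],"gripper":[0.4,0.4,0.4,0.4,-0.3]}' 20
python3 -m pendant '{"linear":[[0,0,0],[0,0,0],[0,0,0],[0,0,0]],"delta_rot":[[0,0,0],[0,0,0],[0,0,0],[0,0,0]],"gripper":[-0.4,-0.4,-0.4,-0.4]}' 20
python3 - <<'E'
from h import *
c=get_calibration("wrist");im=capture("wrist");cv2.imwrite("pics/w3.png",im[:,:,::-1])
print(env.read_state())
E
```

```text
time_s: 4.45
eef_pos: [0.5336, 0.2315, 0.0681]
ee_rot: [180.0, 0.1, 0.5]
force: [0.5, 0.2, 0.0]
finger_gap: 0.662
time_s: 4.78
eef_pos: [0.5358, 0.2319, 0.0708]
ee_rot: [-180.0, -0.2, 0.3]
force: [0.1, 0.7, 4.2]
finger_gap: 0.426
{'time_s': 4.8333, 'q': array([1.22789165e+01, 1.42798959e+01, 1.04205758e+02, 4.50560294e-03,
       6.13196443e+01, 1.01931829e+02]), 'dq': array([-0.00354308,  0.07675789, -0.11980709,  0.00092178, -0.003419  ,
        0.04084988]), 'tau': array([-5.90274925e-02, -3.48291421e+01, -2.52622426e+01, -3.63548810e-02,
       -2.01868806e-01, -2.63703300e-02]), 'eef_pos': array([0.53580907, 0.23187467, 0.07082745]), 'ee_rot': array([-179.95587113,   -0.18967621,    0.34485839]), 'force': array([-0.14559907,  0.10561915,  6.27864476]), 'wrist_torque': array([-0.01989688,  0.27771597, -0.02424281]), 'finger_gap': 0.4234409716654474}
```

View pics/w3.png

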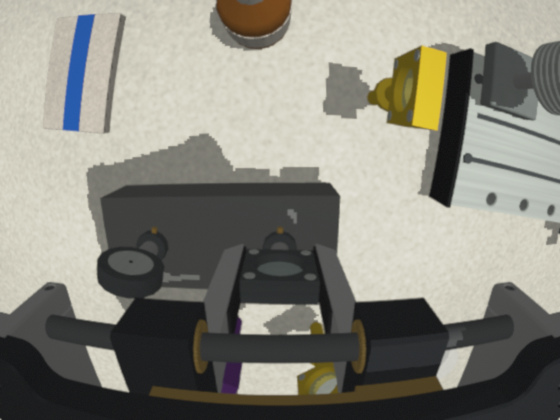

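```bash
python3 -m pendant '{"linear":[[0,0,-1.5],[0,0,-3],[0,0,-5],[0,0,-7],[0,0,-9]],"delta_rot":[[0,0,0],[0,0,0],[0,0,0],[0,0,0],[0,0,0]],"gripper":[-0.4,-0.4,-0.4,-0.4,-0.4]}' 25
python3 -m pendant '{"linear":[[0,0,-3],[0,0,-6],[0,0,-9],[0,0,-9],[0,0,-9]],"delta_rot":[[0,0,0],[0,0,-7],[0,0,-14],[0,0,-21],[0,0,-28]],"gripper":[-0.4,-0.4,-0.4,-0.4,-0.4]}' 25
python3 - <<'E'
from h import *
c=get_calibration("wrist");im=capture("wrist");cv2.imwrite("pics/w4.png",im[:,:,::-1])
go([0.636,-.105,.25],83.3)
E
```

```text
time_s: 5.25
eef_pos: [0.534, 0.2314, 0.1595]
ee_rot: [180.0, 0.0, 0.3]
force: [-0.5, 0.0, -1.6]
finger_gap: 0.425
time_s: 5.67
eef_pos: [0.5356, 0.2318, 0.2519]
ee_rot: [179.9, -0.3, 28.7]
force: [-0.9, 0.3, -1.3]
finger_gap: 0.426
t5.72 lin [-7.400e+00  3.436e+01  2.000e-02] rot [  0.08  -0.09 -54.4 ] rows 8.4 F [ 0.4  1.  -2. ] gap 0.42
```

View pics/w4.png

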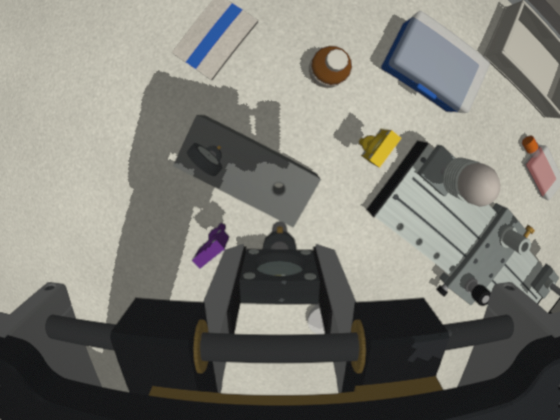

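```bash
python3 -c "
from h import *
go([0.627,-.185,.26],83.3)"
python3 -m pendant '{"linear":[[-2,3.5,-0.2],[-4,7,-0.4],[-6,10.5,-0.6],[-8,14,-0.8],[-10,17.5,-1]],"delta_rot":[[0,0,-7],[0,0,-14],[0,0,-21],[0,0,-28],[0,0,-35]],"gripper":[-0.4,-0.4,-0.4,-0.4,-0.4]}' 25
python3 -c "
from h import *
go([0.627,-.185,.26],83.3)"
```

```text
t5.72 lin [-12.06  40.93  -0.99] rot [  0.08  -0.09 -54.4 ] rows 10.2 F [ 0.4  1.  -2. ] gap 0.42
time_s: 6.13
eef_pos: [0.5291, 0.041, 0.2577]
ee_rot: [-179.9, 0.0, 61.1]
force: [0.9, -0.6, -2.2]
finger_gap: 0.427
t6.13 lin [-15.06  19.48  -0.24] rot [-5.000e-02  1.000e-02 -2.219e+01] rows 5.9 F [ 0.9 -0.6 -2.2] gap 0.427
```

```bash
python3 -m pendant '{"linear":[[-2.5,3.2,0],[-5,6.4,0],[-7.5,9.6,0],[-10,13,0],[-12.5,16,0]],"delta_rot":[[0,0,-6],[0,0,-12],[0,0,-18],[0,0,-22],[0,0,-22]],"gripper":[-0.4,-0.4,-0.4,-0.4,-0.4]}' 25
python3 -c "
from h import *
go([0.627,-.185,.26],83.3)"
```

```text
time_s: 6.55
eef_pos: [0.6092, -0.1466, 0.2575]
ee_rot: [-179.9, -0.0, 82.9]
force: [0.5, 0.7, -1.1]
finger_gap: 0.423
t6.55 lin [-3.59  2.24 -0.25] rot [-0.05 -0.02 -0.42] rows 1.0 F [ 0.5  0.7 -1.1] gap 0.423
```

```bash
python3 -m pendant '{"linear":[[-2,1.2,0],[-3.6,2.2,-0.2],[-3.6,2.2,-0.2],[-3.6,2.2,-0.2]],"delta_rot":[[0,0,-0.4],[0,0,-0.4],[0,0,-0.4],[0,0,-0.4]],"gripper":[-0.4,-0.4,-0.4,-0.4]}' 25
python3 - <<'E'
from h import *
c=get_calibration("wrist");im=capture("wrist");cv2.imwrite("pics/w5.png",im[:,:,::-1])
for n in ["holder_mouth","lock_knob","lens_center","lens_collar"]:
    print(n,[(round(x['score'],2),np.round(x['point'],1).tolist())for x in place_of(n,"wrist")[:3]])
go([0.627,-.185,.26],83.3)
E
```

```text
time_s: 6.88
eef_pos: [0.6261, -0.1835, 0.2593]
ee_rot: [-179.9, -0.0, 83.1]
force: [-0.2, 0.9, -2.6]
finger_gap: 0.424
holder_mouth [(0.83, [122.8, 286.6])]
lock_knob [(0.68, [126.4, 198.6])]
lens_center [(0.49, [246.6, 277.4])]
lens_collar [(0.97, [246.8, 279.7])]
t7.13 lin [-0.31  0.12  0.02] rot [-0.01 -0.01  0.06] rows 0.1 F [ 0.4 -0.3 -2.1] gap 0.425
```

View pics/w5.png

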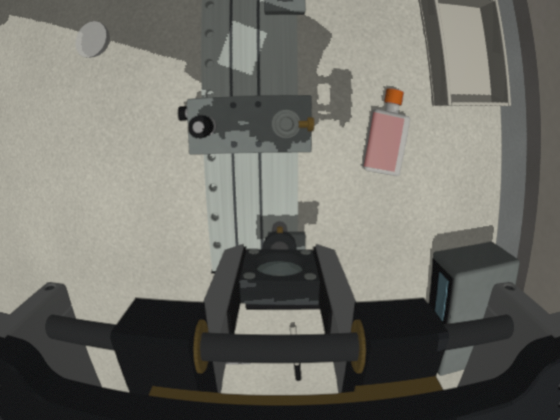

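Run:
```python
from h import *
c=get_calibration("wrist");im=capture("wrist")
cv2.imwrite("pics/w5c.png",cv2.resize(im[85:165,170:325,::-1],None,fx=5,fy=5,interpolation=cv2.INTER_CUBIC))
print(atz(c,122.8,286.6,.091,True),atz(c,126.4,198.6,.08,True))
A=[atz(c,r,cc,.032,True) for r,cc in[(31.5,208.5),(87,211) ,(157.5,212),(187.5,213.5),(217,215),(245,217.5)]]
print(np.round(A,4))
```

```text
[ 0.64284    -0.10527976  0.091     ] [ 0.54532886 -0.09615546  0.08      ]
[[ 0.5608  0.025   0.032 ]
 [ 0.5558 -0.0484  0.032 ]
 [ 0.5447 -0.1379  0.032 ]
 [ 0.5405 -0.177   0.032 ]
 [ 0.5357 -0.2169  0.032 ]
 [ 0.532  -0.257   0.032 ]]
```

View pics/w5c.png

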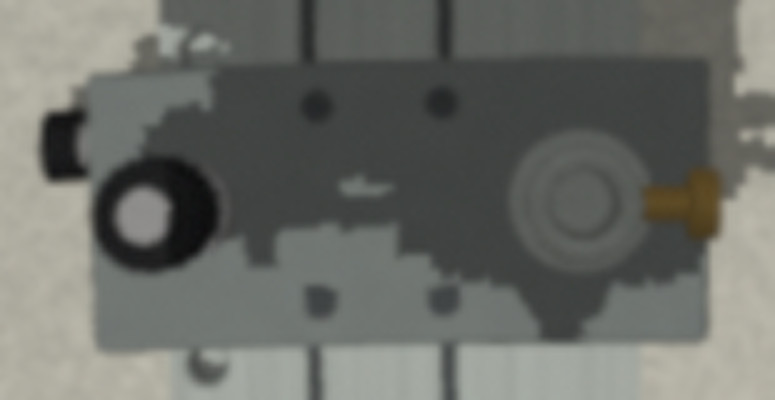

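Run:
```python
from h import *
c=get_calibration("wrist")
P=lambda u,v,z:atz(c,85+(v+.5)/5-.5,170+(u+.5)/5-.5,z,True)
m=P(580,201,.091);b=P(583,201,.091);k=P(150,213,.092);print("mouth",m,b,"knob",k,np.linalg.norm((m-k)[:2]),"yaw",np.degrees(np.arctan2((m-k)[1],(m-k)[0])))
# rider plate corners z=.046
Q=[P(88,73,.046),P(709,60,.046),P(707,343,.046),P(96,350,.046)]
Q=np.array(Q);print(np.round(Q,4),np.linalg.norm(Q[0]-Q[1]),np.linalg.norm(Q[2]-Q[3]),np.linalg.norm(Q[1]-Q[2]),np.linalg.norm(Q[0]-Q[3]))
for a,b2 in((0,1),(3,2)):
  d=Q[b2]-Q[a];print(np.degrees(np.arctan2(d[1],d[0])))
for a,b2 in((3,0),(2,1)):
  d=Q[b2]-Q[a];print(np.degrees(np.arctan2(-d[0],d[1])))
print(Q.mean(0))
```

```text
mouth [ 0.64164506 -0.10745157  0.091     ] [ 0.64227808 -0.10752307  0.091     ] knob [ 0.54941715 -0.09745046  0.092     ] 0.09276858408946838 yaw -6.18891539138624
[[ 0.5271 -0.0601  0.046 ]
 [ 0.6769 -0.0777  0.046 ]
 [ 0.6692 -0.1463  0.046 ]
 [ 0.519  -0.1289  0.046 ]] 0.15082702279382015 0.151231623013447 0.06902210382415953 0.06919990274268263
-6.67275632095729
-6.605218204121619
-6.774243299998921
-6.438729484516965
[ 0.59806239 -0.10323077  0.046     ]
```

```bash
cat > ov.py <<'E'
from h import *
import sys
name=sys.argv[1]; dx=float(sys.argv[2]) if len(sys.argv)>2 else 0; dz=float(sys.argv[3]) if len(sys.argv)>3 else 0
s=env.read_state();c=get_calibration("wrist");im=capture("wrist")
R=Ro.from_euler('xyz',s['ee_rot'],degrees=True);t=s['eef_pos']
W=lambda x,y,z:R.apply([x+dx,y,-.019+dz-z])+t   # z up from lens centre
x0,y0,F=225,210,5.5
a=cv2.resize(im[y0:y0+105,x0:x0+120,::-1],None,fx=F,fy=F,interpolation=cv2.INTER_CUBIC)
def px(p):
    r,cc=proj(c,p,True);return (int((cc-x0+.5)*F),int((r-y0+.5)*F))
def line(pts,col):
    cv2.polylines(a,[np.array([px(p) for p in pts])],False,col,1)
h=.02
for x in(-.007,.007): line([W(x,-h,-h),W(x,h,-h),W(x,h,h),W(x,-h,h),W(x,-h,-h)],(0,255,0) if x>0 else (255,255,0))
th=np.linspace(0,2*np.pi,40)
line([W(.0115*np.cos(k),.0115*np.sin(k),-.043) for k in th],(0,0,255))
line([W(.006*np.cos(k),.006*np.sin(k),-.075) for k in th],(255,0,255))
cv2.imwrite(f"pics/{name}.png",a)
cv2.imwrite(f"pics/{name}_raw.png",cv2.resize(im[y0:y0+105,x0:x0+120,::-1],None,fx=F,fy=F,interpolation=cv2.INTER_CUBIC))
E
python3 ov.py ov1
```

```text
(no output)
```

View pics/ov1.png

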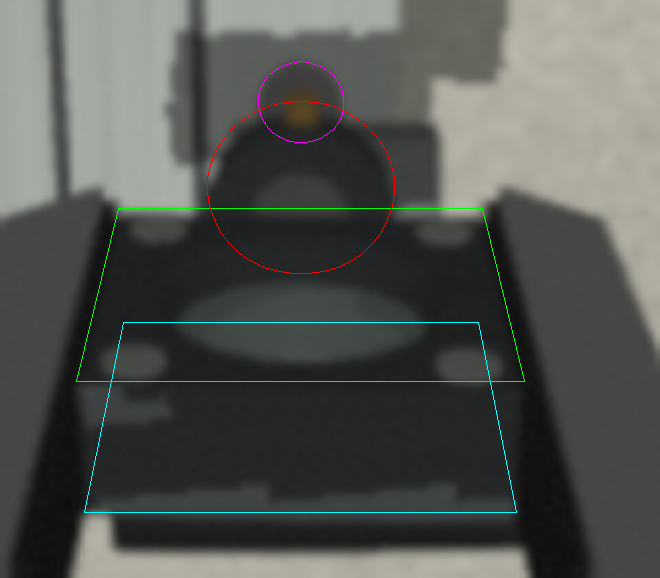

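View pics/ov1_raw.png

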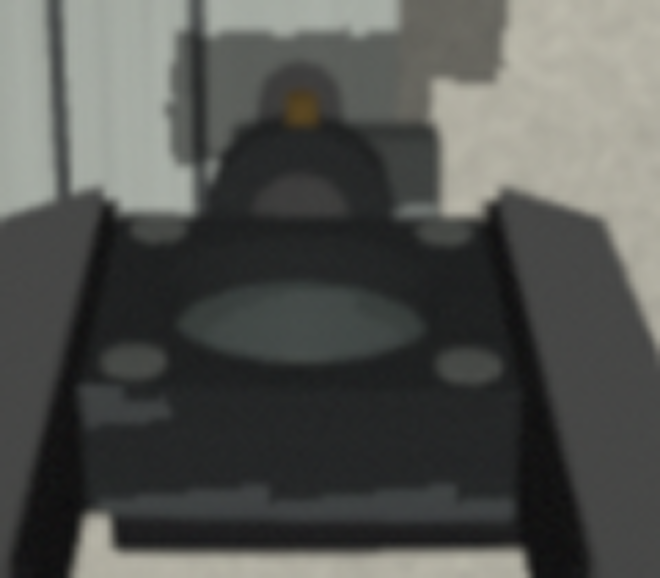

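```bash
python3 -c "
from h import *
go([0.6422,-.1073,.17],83.4)"
```

```text
t7.23 lin [7.61 0.71 9.04] rot [ 0.01  0.   -0.04] rows 2.8 F [-0.5  0.5 -2.8] gap 0.423
```

```bash
python3 -m pendant '{"linear":[[3.5,0.4,2],[7.6,0.7,4],[7.6,0.7,7],[7.6,0.7,9],[7.6,0.7,9]],"delta_rot":[[0,0,0],[0,0,0],[0,0,0],[0,0,0],[0,0,0]],"gripper":[-0.4,-0.4,-0.4,-0.4,-0.4]}' 25
python3 ov.py ov2 -0.0005
python3 - <<'E'
from h import *
go([0.6422,-.1073,.17],83.4)
for n in("scene","top"):
    im=capture(n);c=get_calibration(n)
    r,cc=map(int,proj(c,[.642,-.107,.12])); cv2.imwrite(f"pics/{n}3.png",cv2.resize(im[r-45:r+45,cc-45:cc+45,::-1],None,fx=6,fy=6,interpolation=cv2.INTER_CUBIC))
E
```

```text
time_s: 7.65
eef_pos: [0.639, -0.1059, 0.1645]
ee_rot: [-179.4, -0.1, 83.4]
force: [-1.6, 0.3, -2.4]
finger_gap: 0.425
t7.70 lin [-0.01  0.17 -0.24] rot [-0.31 -0.07 -0.03] rows 0.1 F [-0.6  0.4 -0.9] gap 0.428
```

View pics/ov2.png

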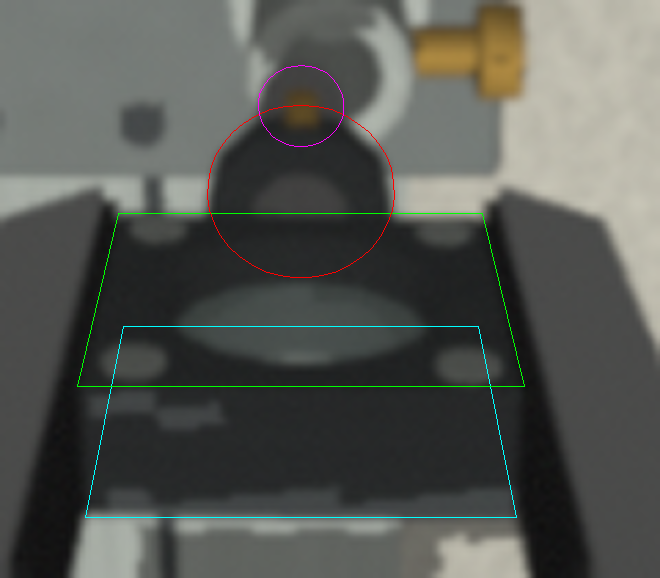

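View pics/scene3.png

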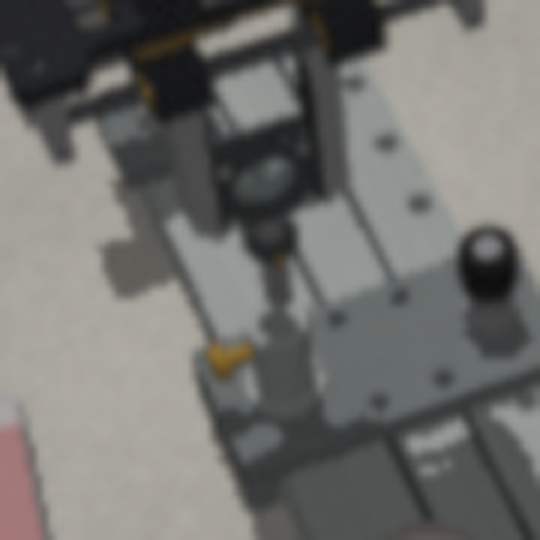

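```bash
cat > ov3.py <<'E'
from h import *
import sys
hx,hy=float(sys.argv[2]),float(sys.argv[3])
s=env.read_state();c=get_calibration("wrist");im=capture("wrist")
R=Ro.from_euler('xyz',s['ee_rot'],degrees=True);t=s['eef_pos']
W=lambda x,y,z:R.apply([x-.0005,y,-.019-z])+t
x0,y0,F=235,170,6
a=cv2.resize(im[y0:y0+95,x0:x0+110,::-1],None,fx=F,fy=F,interpolation=cv2.INTER_CUBIC)
b=a.copy()
def line(pts,col):
    q=[proj(c,p,True) for p in pts]
    cv2.polylines(a,[np.array([(int((v-x0+.5)*F),int((u-y0+.5)*F)) for u,v in q])],False,col,1)
th=np.linspace(0,2*np.pi,60)
for r in(.0075,.013): line([[hx+r*np.cos(k),hy+r*np.sin(k),.091] for k in th],(0,0,255))
line([W(.006*np.cos(k),.006*np.sin(k),-.075) for k in th],(255,0,255))
line([W(.0,0,-.083),W(0,0,-.11)],(255,255,0))
cv2.imwrite(f"pics/{sys.argv[1]}.png",np.hstack([a,b])[:, :] if 0 else a);cv2.imwrite(f"pics/{sys.argv[1]}_raw.png",b)
print(s['eef_pos'],s['ee_rot']);go([hx,hy+.0005,.17],83.4)
E
python3 ov3.py ov4 .6422 -.1078
```

```text
[ 0.64295786 -0.10865615  0.17187288] [1.79877444e+02 2.89335290e-02 8.33011062e+01]
t7.85 lin [ 0.15 -0.14  0.27] rot [ 0.2   0.05 -0.11] rows 0.1 F [-0.2 -0.3 -1.7] gap 0.424
```

View pics/ov4.png

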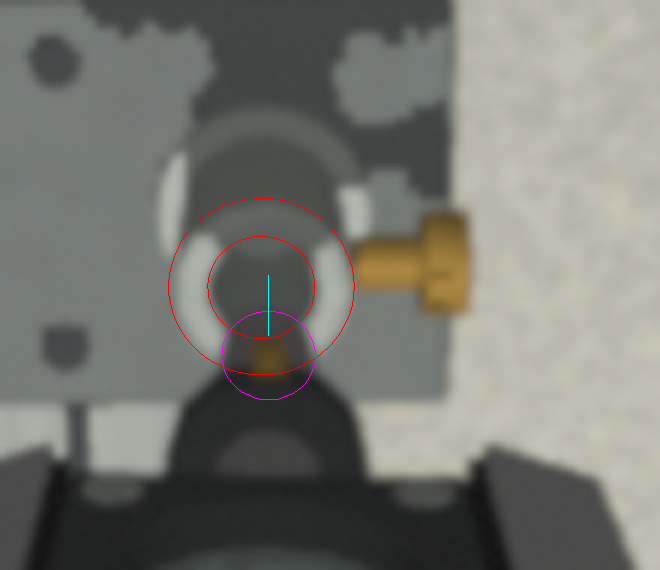

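View pics/ov4_raw.png

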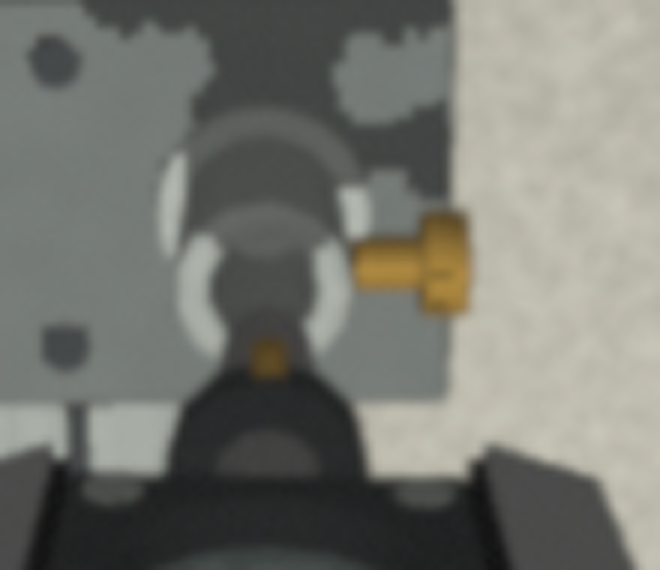

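```bash
python3 -m pendant '{"linear":[[0,0,0],[0,0,0],[0,0,0]],"delta_rot":[[0,0,0],[0,0,0],[0,0,0]],"gripper":[-0.4,-0.4,-0.4]}' 25
python3 - <<'E'
from h import *
go([0.6427,-.1079,.117],83.4)
capture("wrist");go([0.6427,-.1079,.117],83.4);capture("wrist");go([0.6427,-.1079,.117],83.4)
E
```

```text
time_s: 8.1
eef_pos: [0.6428, -0.1088, 0.1716]
ee_rot: [179.9, 0.0, 83.3]
force: [0.3, -0.2, -2.4]
finger_gap: 0.425
t8.10 lin [ 0.1  -0.03  5.46] rot [ 0.12  0.03 -0.12] rows 1.3 F [ 0.3 -0.2 -2.4] gap 0.425
t8.15 lin [ 0.09 -0.01  5.42] rot [ 0.08  0.02 -0.11] rows 1.3 F [ 0.3 -0.2 -1.8] gap 0.423
t8.20 lin [0.08 0.01 5.39] rot [ 0.06  0.01 -0.11] rows 1.3 F [-0.4 -0.1 -2.1] gap 0.427
```

```bash
python3 -m pendant '{"linear":[[0.08,0,0.8],[0.08,0,1.6],[0.08,0,2.4],[0.08,0,2.4],[0.08,0,2.4]],"delta_rot":[[0,0,0],[0,0,0],[0,0,0],[0,0,0],[0,0,0]],"gripper":[-0.4,-0.4,-0.4,-0.4,-0.4]}' 25
python3 ov3.py ov5 .6427 -.1084
```

```text
time_s: 8.62
eef_pos: [0.6416, -0.1073, 0.1449]
ee_rot: [-179.9, -0.0, 83.3]
force: [0.1, -0.6, -2.1]
finger_gap: 0.426
[ 0.64164359 -0.10731057  0.14490229] [-1.79870030e+02 -2.93969946e-02  8.33088424e+01]
t8.67 lin [-0.04  0.07 -2.44] rot [-0.07 -0.01 -0.09] rows 0.6 F [ 0.5 -0.3 -1.2] gap 0.422
```

View pics/ov5.png

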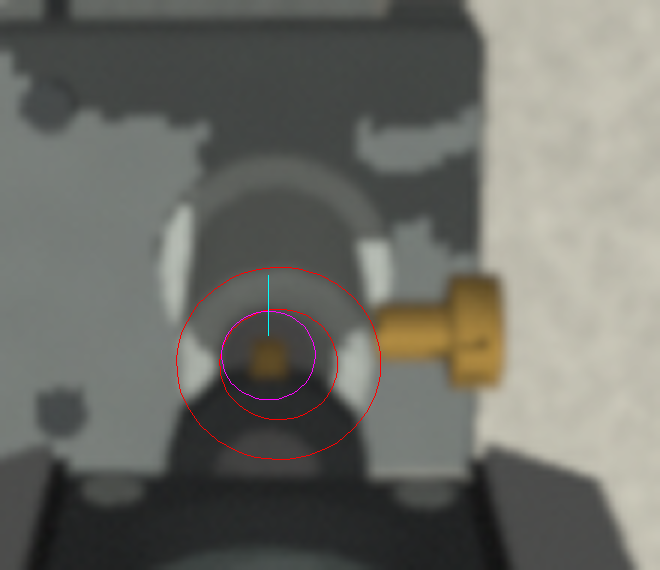

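```bash
python3 -m pendant '{"linear":[[-0.03,0.06,0.3],[-0.03,0.06,0.8],[-0.03,0.06,1.4],[-0.03,0.06,2.0],[-0.03,0.06,2.0]],"delta_rot":[[0,0,0],[0,0,0],[0,0,0],[0,0,0],[0,0,0]],"gripper":[-0.4,-0.4,-0.4,-0.4,-0.4]}' 25
python3 -c "
from h import *
go([0.6427,-.1079,.117],83.4)"
```

```text
time_s: 9.08
eef_pos: [0.6417, -0.1076, 0.1241]
ee_rot: [-179.8, -0.0, 83.3]
force: [-0.7, 0.6, -2.3]
finger_gap: 0.427
t9.08 lin [-0.02  0.11  0.71] rot [-0.18 -0.04 -0.09] rows 0.2 F [-0.7  0.6 -2.3] gap 0.427
```

```bash
python3 -m pendant '{"linear":[[0,0.05,0.2],[0,0.05,0.4],[0,0.05,0.6],[0,0.05,0.7],[0,0.05,0.7]],"delta_rot":[[0,0,0],[0,0,0],[0,0,0],[0,0,0],[0,0,0]],"gripper":[-0.4,-0.4,-0.4,-0.4,-0.4]}' 25
python3 -c "
from h import *
go([0.6427,-.1079,.117],83.4);capture('wrist');go([0.6427,-.1079,.117],83.4)"
```

```text
time_s: 9.5
eef_pos: [0.6433, -0.1079, 0.119]
ee_rot: [-180.0, -0.0, 83.3]
force: [0.5, 0.3, -1.7]
finger_gap: 0.423
t9.50 lin [-0.   -0.06  0.2 ] rot [-0.02 -0.   -0.09] rows 0.1 F [ 0.5  0.3 -1.7] gap 0.423
t9.55 lin [-0.   -0.07  0.22] rot [-0.    0.   -0.09] rows 0.1 F [-0.4  0.4 -1.2] gap 0.427
```

```bash
python3 -m pendant '{"linear":[[0,0,0.15],[0,0,0.3],[0,0,0.45],[0,0,0.45]],"delta_rot":[[0,0,0],[0,0,0],[0,0,0],[0,0,0]],"gripper":[-0.4,-0.4,-0.4,-0.4]}' 25
python3 -c "
from h import *
go([0.6427,-.1079,.117],83.4);capture('wrist');go([0.6427,-.1079,.117],83.4)"
```

```text
time_s: 9.88
eef_pos: [0.6437, -0.108, 0.1168]
ee_rot: [180.0, 0.0, 83.3]
force: [-3.0, 2.0, 6.7]
finger_gap: 0.424
t9.88 lin [ 0.   -0.1  -0.02] rot [ 0.    0.01 -0.08] rows 0.0 F [-3.   2.   6.7] gap 0.424
t9.93 lin [ 0.   -0.1  -0.02] rot [ 0.01  0.02 -0.08] rows 0.0 F [-3.6  1.9  6.4] gap 0.421
```

```bash
python3 -m pendant '{"linear":[[0,-0.05,-0.05],[0,-0.1,-0.1],[0,-0.1,-0.1],[0,-0.1,-0.1],[0,-0.1,-0.1]],"delta_rot":[[0,0,0],[0,0,0],[0,0,0],[0,0,0],[0,0,0]],"gripper":[-0.4,0.2,0.3,0.3,0.3]}' 25
python3 - <<'E'
from h import *
im=capture("wrist");cv2.imwrite("pics/w6.png",im[:,:,::-1]);s=capture("scene")
c=get_calibration("scene");r,cc=map(int,proj(c,[.642,-.107,.12])); cv2.imwrite("pics/s4.png",cv2.resize(s[r-45:r+45,cc-45:cc+45,::-1],None,fx=6,fy=6,interpolation=cv2.INTER_CUBIC))
go([0.6427,-.1079,.19],83.4)
E
```

```text
time_s: 10.35
eef_pos: [0.6423, -0.1079, 0.1155]
ee_rot: [-180.0, -0.0, 83.3]
force: [-0.5, -0.1, -0.1]
finger_gap: 0.64
t10.45 lin [ 0.    0.04 -7.45] rot [-0.02 -0.   -0.09] rows 1.8 F [-0.1 -0.2 -0.2] gap 0.648
```

View pics/w6.png

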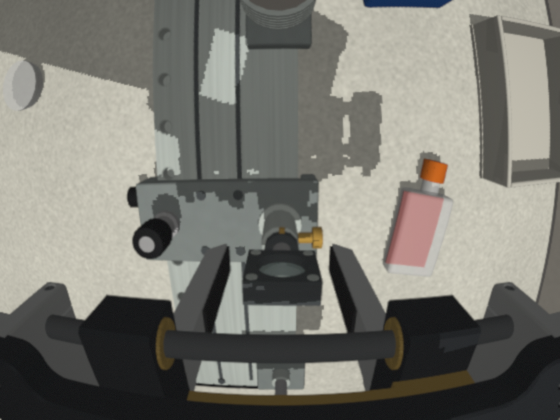

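View pics/s4.png

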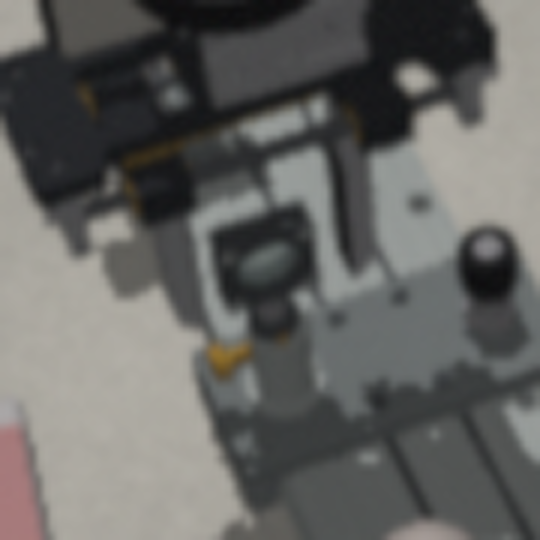

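```bash
python3 -m pendant '{"linear":[[0,0,-2],[0,0,-5],[0,0,-9],[0,0,-12],[0,0,-12]],"delta_rot":[[0,0,0],[0,0,0],[0,0,0],[0,0,-5],[0,0,-12]],"gripper":[0.3,0.3,0.3,0.3,0.3]}' 40
python3 -c "
from h import *
go([0.549,-.0975,.18],173.4)"
```

```text
time_s: 10.87
eef_pos: [0.646, -0.109, 0.2446]
ee_rot: [179.3, 0.3, 95.6]
force: [0.5, -0.5, 1.0]
finger_gap: 0.647
t10.87 lin [ 2.13 -9.62  6.33] rot [  0.37   0.75 -77.81] rows 10.9 F [ 0.5 -0.5  1. ] gap 0.647
```

```bash
python3 -m pendant '{"linear":[[0.4,-2,0],[0.8,-4,0],[1.2,-6,0],[1.6,-8,0],[2.1,-9.6,0]],"delta_rot":[[0,0,-7],[0,0,-14],[0,0,-21],[0,0,-28],[0,0,-35]],"gripper":[0.3,0.3,0.3,0.3,0.3]}' 40
python3 -m pendant '{"linear":[[0,0,0.5],[0,0,1],[0,0,2],[0,0,3],[0,0,4]],"delta_rot":[[0,0,-7],[0,0,-14],[0,0,-21],[0,0,-28],[0,0,-35]],"gripper":[0.3,0.3,0.3,0.3,0.3]}' 40
python3 -c "
from h import *
go([0.549,-.0975,.14],173.4)"
```

```text
time_s: 11.28
eef_pos: [0.5436, -0.0957, 0.2355]
ee_rot: [-180.0, -0.0, 130.6]
force: [0.3, -0.7, -0.2]
finger_gap: 0.652
time_s: 11.7
eef_pos: [0.5448, -0.0959, 0.1954]
ee_rot: [-180.0, 0.0, 165.7]
force: [-0.2, 0.3, -0.5]
finger_gap: 0.647
t11.70 lin [-0.44 -0.06  5.54] rot [-0.    0.02 -7.75] rows 1.3 F [-0.2  0.3 -0.5] gap 0.647
```

```bash
python3 -m pendant '{"linear":[[-0.4,-0.1,1],[-0.4,-0.1,3],[-0.4,-0.1,5.5],[-0.4,-0.1,5.5],[-0.4,-0.1,5.5]],"delta_rot":[[0,0,-4],[0,0,-7.7],[0,0,-7.7],[0,0,-7.7],[0,0,-7.7]],"gripper":[0.3,0.3,0.3,0.3,0.3]}' 40
python3 - <<'E'
from h import *
im=capture("wrist");cv2.imwrite("pics/w7.png",im[:,:,::-1])
t=capture("top");cv2.imwrite("pics/t7.png",cv2.resize(t[160:250,230:370,::-1],None,fx=5,fy=5,interpolation=cv2.INTER_CUBIC))
print([(round(x['score'],2),np.round(x['point'],1).tolist())for x in place_of("lock_knob","wrist")[:3]])
c=get_calibration("wrist");print(proj(c,[.549,-.0975,.08],True),proj(c,[.549,-.0975,.092],True))
go([0.549,-.0975,.063],173.4)
E
```

```text
time_s: 12.12
eef_pos: [0.5475, -0.0974, 0.1396]
ee_rot: [180.0, -0.2, 173.0]
force: [-0.0, 0.7, 0.0]
finger_gap: 0.652
[(0.86, [229.3, 276.5])]
(np.float64(223.8009875376012), np.float64(279.2315848658555)) (np.float64(228.94557515422935), np.float64(279.2196935974639))
t12.27 lin [0.08 0.07 7.96] rot [-0.04  0.16 -0.4 ] rows 1.9 F [ 0.2 -0.3 -0. ] gap 0.653
```

View pics/w7.png

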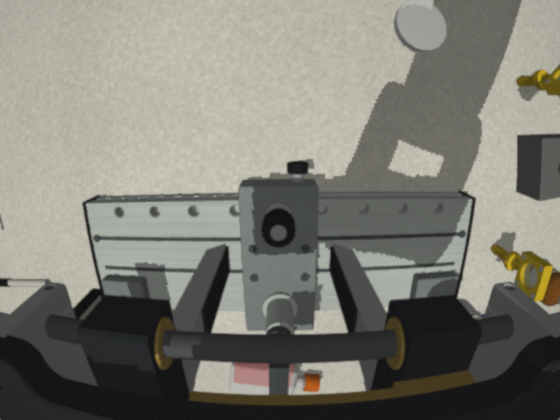

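View pics/t7.png

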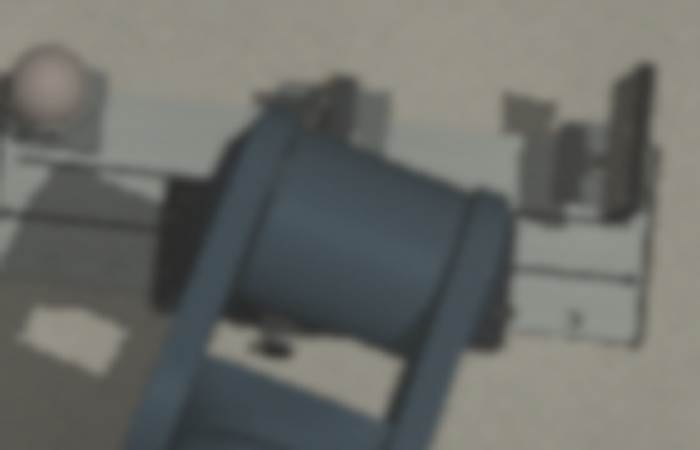

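```bash
python3 -m pendant '{"linear":[[0.1,0,2.5],[0.1,0,5.5],[0.1,0,7.5],[0.1,0,7.8],[0.1,0,7.8]],"delta_rot":[[0,0,0],[0,0,0],[0,0,0],[0,0,0],[0,0,0]],"gripper":[0.3,0.3,0.3,0.3,0.1]}' 45
python3 -m pendant '{"linear":[[0,0,0],[0,0,0],[0,0,0],[0,0,0],[0,0,0]],"delta_rot":[[0,0,0],[0,0,0],[0,0,0],[0,0,0],[0,0,0]],"gripper":[-0.9,-0.9,-0.9,-0.9,-0.9]}' 45
python3 -c "
from h import *
go([0.549,-.0975,.063],173.4)"
```

```text
time_s: 12.68
eef_pos: [0.5474, -0.0977, 0.0628]
ee_rot: [180.0, -0.0, 173.0]
force: [0.0, 0.5, 0.6]
finger_gap: 0.608
time_s: 13.1
eef_pos: [0.548, -0.098, 0.0637]
ee_rot: [-180.0, 0.1, 173.0]
force: [-0.1, -2.5, 2.9]
finger_gap: 0.263
t13.10 lin [-0.09  0.06  0.07] rot [-0.04  0.09 -0.38] rows 0.1 F [-0.1 -2.5  2.9] gap 0.263
```

```bash
python3 -m pendant '{"linear":[[0,0,-0.4],[0,0,-0.8],[0,0,-1.2],[0,0,-1.2],[0,0,-1.2]],"delta_rot":[[0,0,0],[0,0,0],[0,0,0],[0,0,0],[0,0,0]],"gripper":[-0.9,-0.9,-0.9,-0.9,-0.9]}' 50
python3 -c "
from h import *
go([0.549,-.0975,.075],173.4)"
```

```text
time_s: 13.52
eef_pos: [0.5479, -0.098, 0.0751]
ee_rot: [-180.0, 0.1, 173.0]
force: [3.5, -1.8, -4.1]
finger_gap: 0.253
t13.52 lin [-0.1   0.06  0.01] rot [-0.03  0.07 -0.39] rows 0.1 F [ 3.5 -1.8 -4.1] gap 0.253
```

Run:
```python
from h import *
im=capture("wrist");cv2.imwrite("pics/w8.png",cv2.resize(im[140:370,190:370,::-1],None,fx=3.2,fy=2.6,interpolation=cv2.INTER_CUBIC))
s=capture("scene");c=get_calibration("scene");r,cc=map(int,proj(c,[.6,-.1,.08])); cv2.imwrite("pics/s8.png",cv2.resize(s[r-45:r+45,cc-55:cc+55,::-1],None,fx=6,fy=6,interpolation=cv2.INTER_CUBIC))
print(env.read_state()['force'],env.read_state()['finger_gap'],env.read_state()['eef_pos'])
```

```text
[ 4.0031572  -3.15982315 -4.54399759] 0.25264945791492155 [ 0.54786781 -0.0979253   0.07499196]
```

View pics/w8.png

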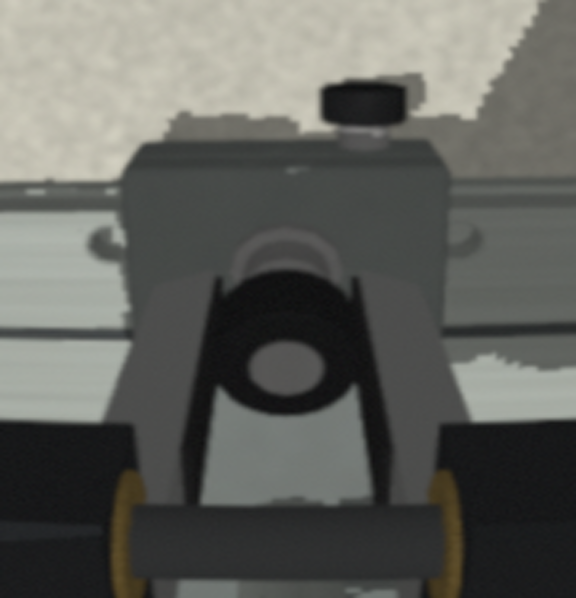

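View pics/s8.png

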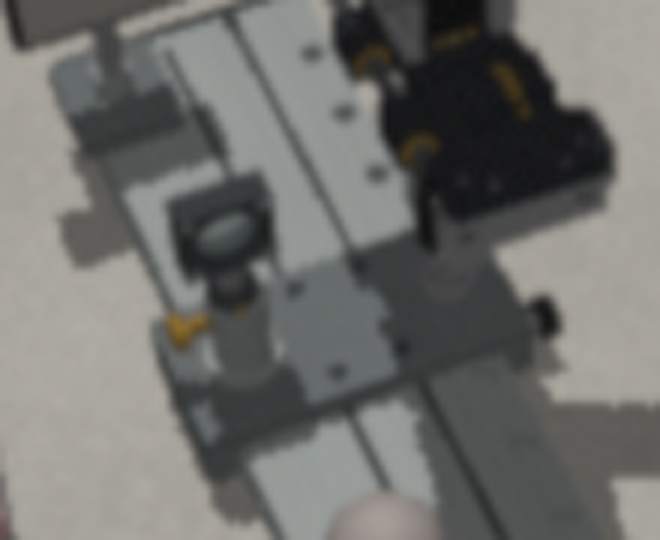

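Run:
```python
from h import *
c=get_calibration("wrist");im=capture("wrist")
F=6;x0,y0=235,220
a=cv2.resize(im[y0:y0+90,x0:x0+90,::-1],None,fx=F,fy=F,interpolation=cv2.INTER_CUBIC)
th=np.linspace(0,2*np.pi,60)
s=env.read_state();k=[.5482,-.0977]
for z,col in((.092,(0,0,255)),(.1034,(0,255,0)),(.0794,(0,200,100)),(.068,(100,0,200))):
    q=[proj(c,[k[0]+.0125*np.cos(t),k[1]+.0125*np.sin(t),z],True) for t in th]
    cv2.polylines(a,[np.array([(int((v-x0+.5)*F),int((u-y0+.5)*F)) for u,v in q])],True,col,1)
cv2.imwrite("pics/k8.png",a)
```

```text
(no output)
```

View pics/k8.png

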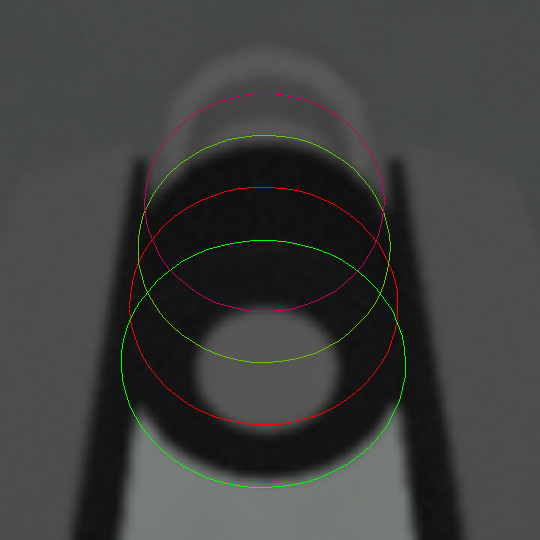

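```bash
python3 -m pendant '{"linear":[[0,0,-0.1],[0,-0.5,-0.1],[0,-1.2,-0.1],[0,-2,-0.1],[0,-2.8,-0.1]],"delta_rot":[[0,0,0],[0,0,0],[0,0,0],[0,0,0],[0,0,0]],"gripper":[-0.9,-0.9,-0.9,-0.9,-0.9]}' 50
python3 -m pendant '{"linear":[[0,-0.4,0],[0,-0.8,0],[0,-1.1,0],[0,-1.2,0],[0,-1.2,0]],"delta_rot":[[0,0,0],[0,0,0],[0,0,0],[0,0,0],[0,0,0]],"gripper":[-0.9,-0.9,-0.9,-0.9,-0.9]}' 50
python3 - <<'E'
from h import *
import math
a=math.radians(-6.6);s0=np.array([.5479,-.0980])
for i in range(3):
    s=env.read_state();d=s['eef_pos'][:2]-s0;print(s['eef_pos'],s['force'],s['finger_gap'],"along",d@[-math.sin(a),math.cos(a)],"across",d@[math.cos(a),math.sin(a)]);capture("wrist")
E
```

```text
time_s: 14.08
eef_pos: [0.5448, -0.1246, 0.0754]
ee_rot: [179.9, 0.1, 173.0]
force: [6.9, 2.2, -7.1]
finger_gap: 0.254
time_s: 14.5
eef_pos: [0.5434, -0.1369, 0.0754]
ee_rot: [179.9, 0.1, 173.0]
force: [7.4, 0.4, -6.5]
finger_gap: 0.254
[ 0.54337975 -0.13694058  0.07542489] [ 7.43508575  0.35117012 -6.47082027] 0.2544771491873101 along -0.03920205323891311 across -1.4574038049551399e-05
[ 0.54336778 -0.13694751  0.07543744] [ 8.13265166  0.36104324 -7.30212345] 0.25211336870099166 along -0.03921031476733427 across -2.567031513010214e-05
[ 0.54342363 -0.13694231  0.07546538] [ 6.75513512 -0.52276437 -8.22849585] 0.25102138458617856 along -0.0391987331622836 across 2.921292811554993e-05
```

```bash
python3 -m pendant '{"linear":[[-0.1,-0.07,0],[-0.15,-0.07,0],[-0.15,-0.07,0.4],[-0.15,-0.07,0.8],[-0.15,-0.07,1.0]],"delta_rot":[[0,0,0],[0,0,0],[0,0,0],[0,0,0],[0,0,0]],"gripper":[-0.9,-0.9,-0.9,-0.9,-0.9]}' 50
python3 - <<'E'
from h import *
import math
a=math.radians(-6.6);s0=np.array([.5479,-.0980])
for i in range(2):
    s=env.read_state();d=s['eef_pos'][:2]-s0;print(s['eef_pos'],s['force'],s['finger_gap'],"along",d@[-math.sin(a),math.cos(a)],"across",d@[math.cos(a),math.sin(a)]);capture("wrist")
E
```

```text
time_s: 15.07
eef_pos: [0.5436, -0.1379, 0.0653]
ee_rot: [180.0, -0.1, 173.0]
force: [0.4, 2.2, 1.3]
finger_gap: 0.253
[ 0.54362728 -0.13786485  0.06531529] [0.40835021 2.23732712 1.34959547] 0.25335173233841873 along -0.04009174893508509 across 0.0003375439317925696
[ 0.54354762 -0.13791487  0.06508085] [ 1.36612638  1.76101131 -4.37341615] 0.25030252899863237 along -0.04015059048446748 across 0.0002641658995397849
```

```bash
python3 -m pendant '{"linear":[[0,0,0.2],[0,0,0.4],[0,0,0.5],[0,0,0.5]],"delta_rot":[[0,0,0],[0,0,0],[0,0,0],[0,0,0]],"gripper":[-0.9,-0.9,-0.9,-0.9]}' 50
python3 - <<'E'
from h import *
for i in range(2):
    s=env.read_state();print(s['eef_pos'],s['force'],s['finger_gap']);capture("wrist")
E
```

```text
time_s: 15.5
eef_pos: [0.5439, -0.1388, 0.063]
ee_rot: [-179.9, -0.1, 173.0]
force: [-7.6, 2.9, 13.9]
finger_gap: 0.253
[ 0.54387393 -0.13882734  0.0629807 ] [-7.58624519  2.8879775  13.88971115] 0.25314344204365197
[ 0.54388035 -0.13885133  0.0629906 ] [-6.88989198  1.37081247 13.14156182] 0.25082516810345173
```

Run:
```python
from h import *
c=get_calibration("wrist");im=capture("wrist")
cv2.imwrite("pics/w9.png",im[:,:,::-1])
F=6;x0,y0=235,220
a=cv2.resize(im[y0:y0+90,x0:x0+90,::-1],None,fx=F,fy=F,interpolation=cv2.INTER_CUBIC)
th=np.linspace(0,2*np.pi,60)
k=[.544,-.1385]
for z,col in((.092,(0,0,255)),(.095,(0,255,0)),(.068,(100,0,200))):
    q=[proj(c,[k[0]+.0125*np.cos(t),k[1]+.0125*np.sin(t),z],True) for t in th]
    cv2.polylines(a,[np.array([(int((v-x0+.5)*F),int((u-y0+.5)*F)) for u,v in q])],True,col,1)
cv2.imwrite("pics/k9.png",a)
s=capture("scene");c=get_calibration("scene");r,cc=map(int,proj(c,[.6,-.14,.08])); cv2.imwrite("pics/s9.png",cv2.resize(s[r-45:r+45,cc-55:cc+55,::-1],None,fx=6,fy=6,interpolation=cv2.INTER_CUBIC))
```

```text
(no output)
```

View pics/k9.png

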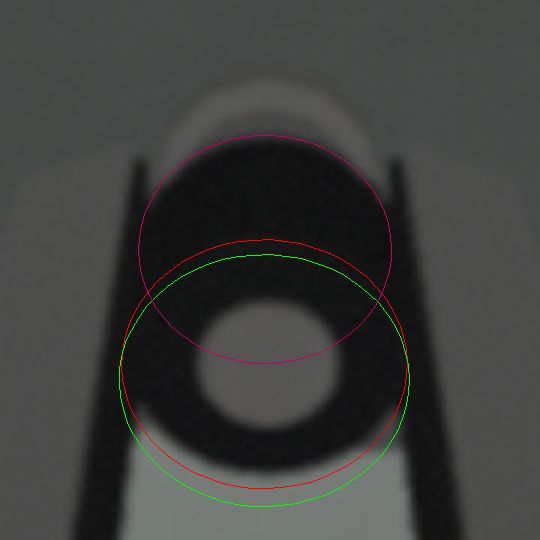

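View pics/s9.png

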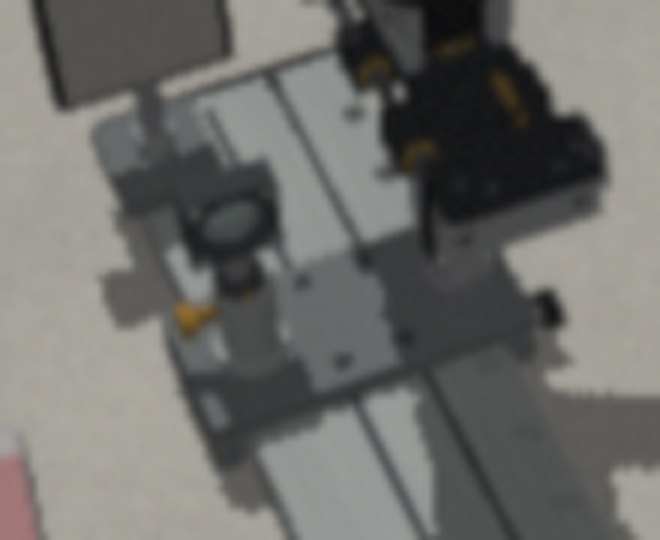

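View pics/w9.png

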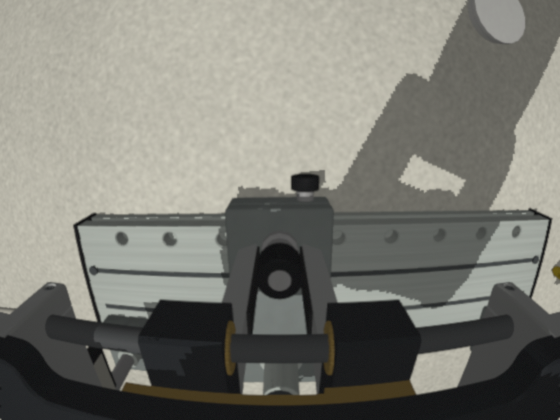

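Run:
```python
from h import *
print(env.finish_job()); s=env.read_state();print(s['time_s'],s['eef_pos'],s['force'],s['finger_gap'])
```

```text
the job is handed in; nothing more can be done
None
the job is handed in; nothing more can be done
```

I did the whole job and handed it in at about 15.7 s of the 54 s allowed. No verdict comes back, so what follows rests on my own checks.

**What I did:**
1. I lifted the square lens post out of the rack hole nearer the rail, stood it in the rider's holder and let go. The lens faces along the rail.
2. I pulled the lock knob up about 11 to 12 mm.
3. I slid the rider one hole towards the screen, which is at the rail's −y end.
4. I pushed the knob down and handed in still gripping it with the grip set to 50 N.

**What the last checks showed:**
- **Lens post:** When I set it down, contact came at the predicted height of 0.1168 m. The last scene picture shows it still upright in the holder, collar on the rim. I did not measure its angle again after the slide.
- **Rider:** The tool moved about 40 to 41 mm along the rail. In the wrist picture the knob sits midway between the neighbouring holes.
- **Pin:** The fingers ended 0.7 mm below the height at which I first gripped the knob, pushing down with about 13 N against a firm stop. The knob lines up with its home height to about 1 mm.

**Small disagreements:** There is a sideways force of about 7 N on the tool in the final hold. The knob outline was about 2 to 3 mm inside my overlay in the picture. I put that down to chamfered edges, because it looked much the same with the knob up and down.

I saw no bystander move, and the round-mount post was still in the rack in the last picture that shows it, just after the lift.

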